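Snap the stop clip onto the board holder's rod and close the jaw with it

TASK

Pick up the small open clip with springy lips that fits the board holder's front rod, press it straight down through its gap onto the bare stretch of that rod beside the sliding jaw until it snaps fully home, then slide it along the rod so that it pushes the jaw right up against the circuit board. Press it there firmly for a moment and let go, leaving the clip upright on the rod and touching the closed jaw. Be gentle: 10 to 15 N is enough to snap and to press, and 25 N on the jaw cracks the board; leave the closed collar and the wide clip where they stand.

Things in the scene. Friction and masses are not known exactly. Their poses are not given: they have to be found in the camera images.
- clip: The clip to use, grey plastic, 60 mm high, about 50 g, standing gap down. From the top: ribbed grip block, 5 mm crown, C-shaped bore 14 mm across along its y, between two springy lips. Gap between the lips 10 mm, its mouth flaring to 27 mm; feet 31 mm over all along x; 30 mm wide along y. Origin: on the mat midway between the feet; z up. Half a turn about z makes no difference.
- clip_grip (a point): Middle of the clip's grip block, 43 mm above the clip's origin; axes as the clip's. The block measures 24 mm (x) by 30 mm (y) by 34 mm high (26 to 60 mm above the origin); pinch it across the 24 mm, fingertips above 26 mm, as the springy lips below must stay free to open.
- clip_bore (a point): Centre of the clip's bore, 13.3 mm above the clip's origin; axes as the clip's. On the rod's axis when the clip is home. Pressing it on: the push rises to about 5 to 12 N, falls as the lips snap under the rod, and rises again when the crown meets the rod. Then the clip grips the rod lightly: 1 to 6 N to slide it, more while it is pressed down.
- ring_clip: A closed collar, not to be used: the same grip block above a closed square loop without a gap, 60 mm high, 24 mm wide. Leave it alone. Origin at the centre of its underside.
- wide_clip: An open clip too big for the rod, not to be used: the same grip block above a stiff fork, 30 mm wide inside, 38 mm outside, 68 mm high. Leave it alone. Origin at the centre of its underside.
- holder: Board holder: two aluminium end posts (140 mm along x, 20 mm thick, 85 mm high, inner faces at y = -125 and +125 mm) joined by steel rods along y, axes 70 mm above the origin: front one (x = -45 mm, nearer the robot) 14 mm thick, rear one (x = +45 mm) 10 mm. At the -y end a back jaw, clamped at differing places, and a fragile green board. Origin: centre of the underside; x away from the robot.
- rod_mid (a point): Point on the axis of the front 14 mm rod, 50 mm from the holder's middle towards +y (75 mm short of the +y post); axes as the holder's. When the jaw is closed on the board, jaw_face lies 59 to 75 mm from this point towards -y.
- jaw_face (a point): On the sliding jaw: the point in line with the front rod's axis, on the jaw's outer face (towards +y), which the clip is to push; axes as the holder's. The jaw is an aluminium bar across both rods, 130 mm (x) by 14 mm by 36 mm high, its top 22 mm above the rod's axis. The clip goes on the bare rod to the +y side and touches the jaw when its bore centre is 15 mm from this point.
- jaw: The sliding jaw, the loose aluminium bar across both rods between the board and the +y post; origin at its middle, axes as the holder's. It slides along y, moves with about 2 N and stays where it is left. It meets the board after 25 to 50 mm of travel towards -y (how far differs each time and must be felt) and then stops hard. More than 25 N on it cracks the board.
Things that resemble listed ones, but are neither listed nor needed, are in the scene too. Leave any blue or orange look-alike of the clip alone.

How it is judged (in metres and radians):
On the way, in this order (a step that is already met when the one before it is completed fails the run):
1. the clip is snapped fully home on the front rod, on the +y side of the jaw (x of clip_bore in the frame of rod_mid between -0.004 and 0.004 m and z of clip_bore in the frame of rod_mid between -0.0025 and 0.0025 m and y of clip_bore in the frame of jaw_face above 0 m and angle between the y axis of clip and the y axis of holder, either way round below 0.15 rad), for 0.1 s.
2. the clip presses the jaw against the board with more than 6 N (the jaw slides away under less) (contact force between clip and jaw above 6 N and y of jaw_face in the frame of rod_mid below -0.056 m), for 0.2 s.
At the end, for the whole second after the job is handed in: The jaw stays pressed onto the board (jaw_face over 56 mm to -y of rod_mid); the clip is released, at rest, home on the front rod (bore centre within 3 mm of its axis in x and z, along it within 0.15 rad, upright within 0.35 rad), its side within 2 mm of the jaw's outer face (x of clip_bore in the frame of rod_mid between -0.003 and 0.003 m and z of clip_bore in the frame of rod_mid between -0.003 and 0.003 m and y of clip_bore in the frame of jaw_face between 0.013 and 0.017 m and angle between the y axis of clip and the y axis of holder, either way round below 0.15 rad and angle between clip's own z axis and vertical below 0.35 rad and linear speed of clip below 0.02 m/s and y of jaw_face in the frame of rod_mid below -0.056 m); the robot touches nothing.
It fails at once if the clip and the holder's rod or posts are forced together with more than 45 N, the squeeze of the lips included (contact force between clip and holder above 45 N).
It fails at once if the clip presses on the jaw with more than 25 N (contact force between clip and jaw above 25 N).
It fails at once if the closed collar is moved from its place by more than 25 mm (distance of ring_clip from where it was at the start of the episode above 0.025 m).
It fails at once if the wide clip is moved from its place by more than 25 mm (distance of wide_clip from where it was at the start of the episode above 0.025 m).
It also fails if it takes over 72 s, if anything falls off the work surface, if the arm or the gripper's body presses on something with over 40 N, if the wrist force passes 120 N, or if a joint passes its speed limit or range.

ROBOT

A 6-joint arm with a two-finger parallel gripper is mounted at the origin on the work surface. World frame = base frame: x ahead of the robot, y to its left, z up, the work surface at z = 0. Lengths are in mm, angles in rad, forces in N, time in s.
With the tool pointing down it reaches from about 350 to 975 mm from the base axis. Payload 7.1 kg.
Tool frame: the origin (TCP) lies midway between the tips of the shut fingers; the grasp point (between the pads) lies 19 mm behind it (ctrl.grasp_offset is the distance from the TCP to the grasp point, in mm); z points along the fingers, y is the line along which they close (so a half turn about z gives the same grasp; the last joint's range is limited). The gripper opens to 88 mm and grips with 3 to 60 N. Pads are 20 mm wide; open, the fingers measure 115 mm over their backs; the gripper's body (75 mm by 178 mm) begins 61 mm behind the grasp point.
Start: joints at [-1.321, 0.423, 1.63, -0, 1.089, -0.019], TCP at [166.003, -602.535, 222.675] pointing down, gripper open.
Joint ranges: [-3, 3], [-0.9, 2.11], [0.09, 2.58], [-1.31, 4.45], [0.11, 2.69], [-2.54, 2.54]. Speed limits (rad/s): [2.39, 2.39, 3.01, 3.14, 3.14, 3.14].

INTERFACE

Orientations are given as a rotation vector (axis times angle).
In Python, from workcell import ctrl gives the robot as it stands. The module is installed in compiled form; this text tells all that it offers.
- The arm moves only by the tool servo_tool, never from a script. Its argument "rows" is a list of rows, each a list of 7 numbers: the turn, a rotation vector about the tool's x, y, z as a fraction of full scale, then the shift along the tool's x, y, z as a fraction of full scale, then the finger opening in mm, from 0 to 87.8. A call has 1 to 10 rows; each row is the pose to reach, as a shift and turn from the pose commanded when the call began, along the tool's axes at that moment; what a row does not reach only later rows make up. Full scale, the value 1, is 20 cm for a shift and 1.5 rad for a turn. A row lasts 1/8 s, in which the tool goes at most 62.5 mm and 10.7 degrees, less where a joint would pass 70% of its speed; a pose out of reach is approached as far as the arm can. A call with a number of a shift or a turn outside -1 to 1 is refused whole. A call with a gripper value outside its range is refused whole. The fingers move at their own pace and stop on an object; the grip force is fixed at half the most. Time passes only in rows, so rows that repeat a pose let the fingers close. It gives the time, the measured TCP pose, the force, the opening and the grip force at its end, in the units of the state.
- ctrl.get_obs(): the state, without advancing time (a new reading comes with each control period).
- ctrl.get_image(name): name is "scene" or "side" or "wrist"; returns (picture, depth): 420x560x3 uint8, red, green, blue; 420x560 float32, mm along the optical axis (not along the pixel's ray), 0 where there is no reading.
- ctrl.camera_info(name): a dict with "intrinsics" (3x3 intrinsics, pixels), "R" (3x3) and "t" (3): a world point X has camera coordinates R X + t. Camera axes: x right, y down, z forward; pixel columns grow to the right and rows downward; lengths in mm; the calibration is good to about 2 mm. A picture is of the moment at which its call begins: read the wrist's pose just before it. camera_info takes no time and is no camera call; for the wrist camera it gives the pose at the moment of the call.
- ctrl.close_job(): hands the job in; it is judged then, once.
The state is a dict: "t": time; "qpos": joint angles; "qvel": joint speeds; "joint_torque": joint torques, N m; "ee_pos": TCP position; "orientation": TCP orientation; "ft_force": force on the tool from outside, world axes, zero at the start; "moment": the same for the moment, N m; "width": finger opening in mm; "grasp_force": force on a finger pad.
Only numpy, scipy, OpenCV 4.12 (cv2) and the standard library are available. Lean on these libraries where they do the work, as an engineer would, in place of code of your own. Each camera call takes 0.05 s, during which the arm holds its last target. There are 200 camera calls.

## Working session

There is one attempt and no reset: what is moved stays moved. The work goes in short steps, Python scripts to look and compute and a tool call to move; the robot and the scene stay as the last step left them, time stands still between calls to the robot, and variables do not carry over. Pictures are saved under pics/ and viewed, at most 10 in all, crops included, and the job is handed in when it is done.

Besides the shell and the picture viewer there is one more tool, called after ">>>" in YAML: its name, and indented under it one key for each argument. servo_tool: Moves the arm, as the interface text tells. Its arguments: {"type":"object","properties":{"rows":{"type":"array","items":{"type":"array","items":{"type":"number"}}}},"required":["rows"]}

```bash
mkdir -p pics
cat > h.py <<'E'
import numpy as np, cv2
from workcell import ctrl
from scipy.spatial.transform import Rotation as Rn
def grab(n):
    ci=ctrl.camera_info(n); im,d=ctrl.get_image(n)
    K=np.array(ci['intrinsics']);R=np.array(ci['R']);t=np.array(ci['t'])
    v,u=np.mgrid[0:420,0:560]
    c=np.stack([(u-K[0,2])/K[0,0]*d,(v-K[1,2])/K[1,1]*d,d],-1)
    P=(c-t)@R; P[d==0]=np.nan
    return im,P
def save(n,im): cv2.imwrite('pics/'+n+'.png',cv2.cvtColor(im,cv2.COLOR_RGB2BGR))
E
python3 - <<'E'
from h import *
for n in ['scene','side']:
    im,P=grab(n); save(n+'0',im); np.savez(n+'0.npz',im=im,P=P)
o=ctrl.get_obs(); print(o['ee_pos'],o['orientation'],o['ft_force'],ctrl.grasp_offset, Rn.from_rotvec(o['orientation']).as_matrix().round(3))
E
```

```text
[ 165.88333362 -602.07311642  221.99967946] [-3.11189842e+00 -4.20765061e-01  2.36482354e-04] [-0.02096334  0.39509701  0.38327258] 18.700000000000003 [[ 0.964  0.266 -0.   ]
 [ 0.266 -0.964  0.001]
 [ 0.    -0.001 -1.   ]]
```

View pics/scene0.png

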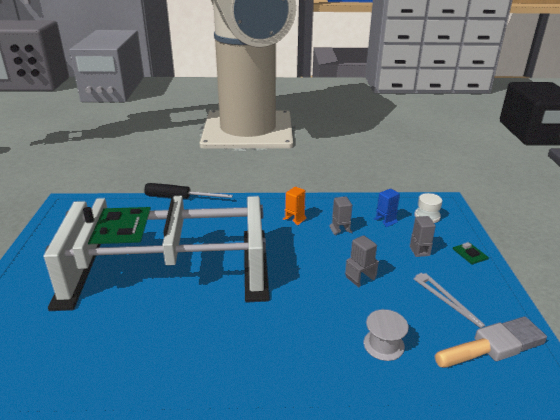

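View pics/side0.png

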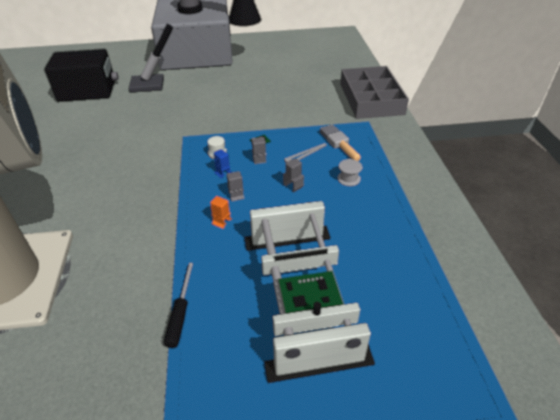

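The scene view shows the holder at left, with the front rod as the upper one and +y to the right. There are three grey candidates in scene pixels: A (342,215), B (424,236) and C (362,261). Orange (295,205) and blue (388,207) are look-alikes. I'll enlarge the candidates to tell them apart and measure as I go.

Run:
```python
from h import *
a=np.load('scene0.npz');im,P=a['im'],a['P']
c=im[185:295,320:445]; save('crop',cv2.resize(c,None,fx=5,fy=5,interpolation=cv2.INTER_CUBIC))
for u,v in [(342,203),(424,222),(362,244),(295,195),(388,197)]:
    w=P[v-25:v+45,u-24:u+25].reshape(-1,3); 
    near=np.linalg.norm(w[:,:2]-P[v,u,:2],axis=1)<30
    w=w[near&(w[:,2]>8)]; print((u,v),P[v,u].round(), 'ztop',np.nanpercentile(w[:,2],98).round(1))
    t=w[w[:,2]>52]; r=cv2.minAreaRect(t[:,:2].astype(np.float32)); print(len(t),r)
for u,v in [(210,213),(190,212),(225,213),(172,230),(256,240),(69,250),(210,247)]: print((u,v),P[v,u].round(1))
```

```text
(342, 203) [457. 176.  63.] ztop 62.9
208 ((449.3690185546875, 178.93209838867188), (29.830947875976562, 26.61514663696289), 8.175198554992676)
(424, 222) [515. 297.  62.] ztop 63.4
256 ((511.86865234375, 299.42694091796875), (31.04807472229004, 24.48349380493164), 6.690341949462891)
(362, 244) [584. 187.  71.] ztop 72.0
440 ((579.33056640625, 192.0850830078125), (30.363759994506836, 26.47491455078125), 29.94917869567871)
(295, 195) [427.  99.  61.] ztop 62.7
197 ((415.35455322265625, 100.21745300292969), (24.069005966186523, 31.472335815429688), 55.19960021972656)
(388, 197) [436. 257.  62.] ztop 62.5
207 ((422.37322998046875, 262.00115966796875), (26.537046432495117, 31.166454315185547), 36.6134147644043)
(210, 213) [506.6 -37.1  75.6]
(190, 212) [506.4 -67.7  77.4]
(225, 213) [505.2 -14.   74.6]
(172, 230) [580.3 -81.2  94.6]
(256, 240) [596.   36.2  88. ]
(69, 250) [ 601.4 -219.8   76.8]
(210, 247) [594.8 -28.1  75.6]
```

View pics/crop.png

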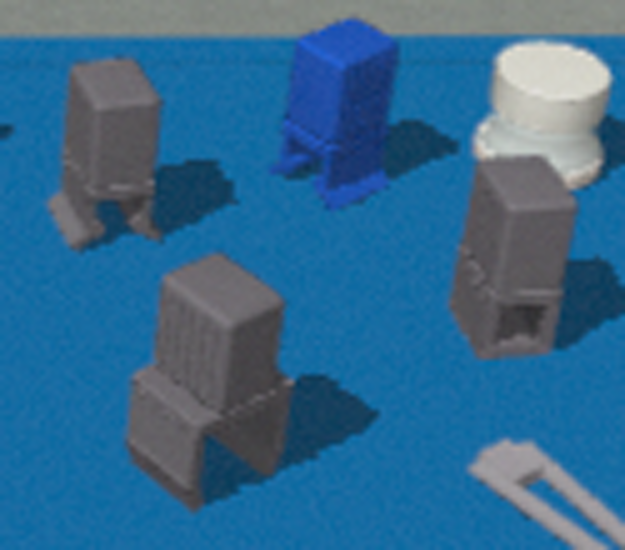

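A (342,215) is the one to use: it's grey, 60 mm tall, has an open gap and flared feet. B has a closed loop, so it's the collar. C is the 68 mm wide fork. The bore of A runs roughly along world x. I'll move over towards it.

>>> servo_tool:
  rows:
    - [0, 0, 0, 0.2, -0.2, 0, 60]
    - [0, 0, 0, 0.4, -0.4, 0, 60]
    - [0, 0, 0, 0.6, -0.6, 0, 60]
    - [0, 0, 0, 0.8, -0.8, 0, 60]
    - [0, 0, 0, 1, -1, 0, 60]

```text
t: 0.72
ee_pos: [306.2, -354.9, 222.5]
orientation: [-3.113, -0.42, -0.0]
ft_force: [0.7, -0.0, -0.2]
width: 59.6
grasp_force: 0.0
```

>>> servo_tool:
  rows:
    - [0, 0, 0, 0.2, -0.2, 0, 60]
    - [0, 0, 0, 0.4, -0.4, 0, 60]
    - [0, 0, 0, 0.6, -0.6, 0, 60]
    - [0, 0, 0, 0.8, -0.8, 0, 60]
    - [0, 0, 0, 1, -1, 0, 60]
    - [0, 0, 0, 1, -1, 0, 60]

```text
t: 1.48
ee_pos: [446.7, -107.8, 222.6]
orientation: [-3.112, -0.429, -0.0]
ft_force: [0.0, -0.1, -0.5]
width: 59.8
grasp_force: 0.0
```

Run:
```python
from h import *
im,P=grab('wrist'); save('w1',im); np.savez('w1.npz',im=im,P=P)
m=P.reshape(-1,3); print(np.nanmin(m,0),np.nanmax(m,0))
```

```text
[ 105.02591961 -482.22327613   -3.20963855] [684.86031907 201.16834886 331.9359339 ]
```

>>> servo_tool:
  rows:
    - [0, 0, 0, 0.05, -0.2, 0, 60]
    - [0, 0, 0, 0.12, -0.45, 0, 60]
    - [0, 0, 0, 0.18, -0.7, 0, 60]
    - [0, 0, 0, 0.25, -1, 0, 60]
    - [0, 0, 0, 0.25, -1, 0, 60]
    - [0, 0, 0, 0.25, -1, 0, 60]

```text
t: 2.28
ee_pos: [440.2, 94.2, 222.5]
orientation: [3.113, 0.42, -0.001]
ft_force: [0.8, -0.3, 0.4]
width: 60.0
grasp_force: 0.0
```

View pics/w1.png

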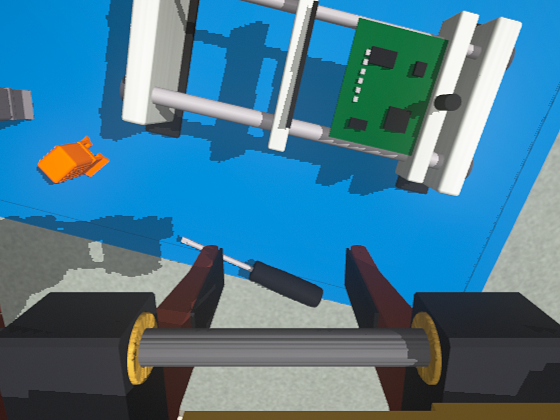

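The wrist view shows the front rod's bare stretch from (160,97) to (270,122), the jaw at (293,75), the +y post at (160,60) and the board at right. I'll fit the rod, then measure the clip from the new pose.

Run:
```python
from h import *
def rod(P,im,x0=506,rng=20):
    m=P.reshape(-1,3); m=m[~np.isnan(m).any(1)]
    s=m[(abs(m[:,0]-x0)<rng)&(m[:,1]<25)&(m[:,1]>-60)&(m[:,2]>55)&(m[:,2]<84)]
    res=[]
    for y in range(-55,25,8):
        b=s[abs(s[:,1]-y)<4]
        if len(b)>10: res.append((y,len(b),b[:,0].min(),b[:,0].max(),np.median(b[:,0]),np.percentile(b[:,2],95)))
    print(np.round(res,1))
for n in ['w1','scene0']:
    a=np.load(n+'.npz'); P=a['P']; print(n); rod(P,a['im'])
    m=P.reshape(-1,3); m=m[~np.isnan(m).any(1)]
    j=m[(m[:,2]>87)&(m[:,2]<100)&(m[:,0]>480)&(m[:,0]<630)&(m[:,1]>-140)&(m[:,1]<0)]
    print('jaw',len(j),cv2.minAreaRect(j[:,:2].astype(np.float32)),np.median(j[:,2]))
    p=m[(m[:,2]>80)&(m[:,2]<90)&(m[:,0]>460)&(m[:,0]<650)&(m[:,1]>15)&(m[:,1]<80)]
    print('post',len(p),cv2.minAreaRect(p[:,:2].astype(np.float32)),np.median(p[:,2]))
im,P=grab('wrist'); save('w2',im); np.savez('w2.npz',im=im,P=P)
m=P.reshape(-1,3); m=m[~np.isnan(m).any(1)]
g=m[(np.hypot(m[:,0]-449,m[:,1]-179)<32)]
for lo,hi in [(54,66),(57,63),(3,12)]:
    t=g[(g[:,2]>lo)&(g[:,2]<hi)]; print(lo,len(t),cv2.minAreaRect(t[:,:2].astype(np.float32)),np.median(t[:,2]))
```

```text
w1
[[-55.  166.  496.8 510.7 504.   79.7]
 [-47.  165.  496.3 510.4 503.8  79.4]
 [-39.  166.  495.8 509.9 503.3  79.3]
 [-31.  165.  495.5 509.4 502.8  79.5]
 [-23.  168.  495.1 509.1 502.6  79.5]
 [-15.  170.  494.7 508.7 501.9  79.6]
 [ -7.  168.  494.5 508.4 501.4  79.5]
 [  1.  171.  493.9 507.9 501.4  79.4]
 [  9.  167.  493.4 507.4 500.8  79.5]
 [ 17.  448.  486.5 522.1 502.2  82.9]]
jaw 3313 ((541.937744140625, -108.44792938232422), (113.11465454101562, 63.624473571777344), 0.35376691818237305) 93.30450131778127
post 3525 ((521.601806640625, 33.03164291381836), (94.68999481201172, 25.269315719604492), 3.436082124710083) 86.58804963554996
scene0
[[-55.   46.  499.4 509.9 507.1  79.5]
 [-47.   48.  500.2 509.9 506.8  80. ]
 [-39.   46.  499.4 509.9 506.9  79.3]
 [-31.   45.  499.5 510.1 506.6  79.4]
 [-23.   45.  496.4 509.  505.5  79.7]
 [-15.   47.  496.8 509.9 505.2  79.4]
 [ -7.   50.  497.2 509.2 504.8  79.6]
 [  1.   46.  497.5 507.9 504.9  79.8]
 [  9.   45.  497.4 507.3 504.4  80. ]
 [ 17.   45.  498.1 507.4 503.8  79.9]]
jaw 813 ((550.822509765625, -108.85908508300781), (131.67678833007812, 64.08934783935547), 1.7873212099075317) 93.25223061103317
post 780 ((541.8373413085938, 34.329437255859375), (144.88575744628906, 24.01782989501953), 3.1721601486206055) 87.14604423632585
54 909 ((448.93798828125, 177.99012756347656), (30.081480026245117, 25.744264602661133), 12.916510581970215) 60.782056384995116
57 883 ((448.8777770996094, 178.19895935058594), (30.06467056274414, 25.493785858154297), 12.43327808380127) 60.80335797683111
3 291 ((449.6120910644531, 178.46099853515625), (59.288658142089844, 57.490394592285156), 45.779781341552734) 4.803814601833246
```

View pics/w2.png

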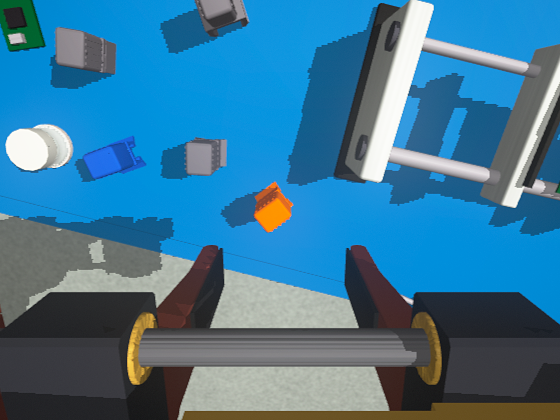

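The clip top is at wrist pixel (202,155), with feet out along ±y. That puts it at about (449,178), with the bore axis about 11° off world x. The front rod is at x≈502 at y=-20 and is turned about 3°. Next: above the clip, then straight down.

>>> servo_tool:
  rows:
    - [0, 0, 0.025, 0.075, -0.2, 0.1, 54]
    - [0, 0, 0.051, 0.153, -0.393, 0.3, 54]
    - [0, 0, 0.051, 0.153, -0.393, 0.5, 54]
    - [0, 0, 0.051, 0.153, -0.393, 0.55, 54]
    - [0, 0, 0.051, 0.153, -0.393, 0.55, 54]

```text
t: 2.95
ee_pos: [449.3, 177.9, 112.7]
orientation: [3.127, 0.298, -0.002]
ft_force: [-0.1, 0.3, 0.3]
width: 54.3
grasp_force: 0.0
```

Run:
```python
from h import *
im,P=grab('wrist'); save('w3',im)
m=P.reshape(-1,3); m=m[~np.isnan(m).any(1)]
g=m[(np.hypot(m[:,0]-449,m[:,1]-178)<24)]
t=g[(g[:,2]>56)&(g[:,2]<66)]; print(len(t),cv2.minAreaRect(t[:,:2].astype(np.float32)),np.median(t[:,2]))
o=ctrl.get_obs(); print(o['ee_pos'],Rn.from_rotvec(o['orientation']).as_matrix().round(3))
a=np.load('w1.npz')['P'].reshape(-1,3); a=a[(a[:,2]>89)&(a[:,2]<97)&(a[:,0]>485)&(a[:,0]<530)&(a[:,1]>-150)&(a[:,1]<-40)]
print(np.histogram(a[:,1],range(-150,-40,5)))
j=a[a[:,1]>-115]; print(cv2.minAreaRect(j[:,:2].astype(np.float32)))
```

```text
1699 ((449.14532470703125, 178.08042907714844), (30.21255111694336, 25.474416732788086), 11.914318084716797) 60.805231527493504
[449.91938657 178.28581729 113.46422991] [[ 0.982  0.189  0.001]
 [ 0.189 -0.982  0.   ]
 [ 0.001 -0.    -1.   ]]
(array([ 65,  64,  10,   0,   0,   0,   0,   0,   0,   0,   4, 172, 364,
       324,   6,   0,   0,   0,   0,   0,   0]), array([-150, -145, -140, -135, -130, -125, -120, -115, -110, -105, -100,
        -95,  -90,  -85,  -80,  -75,  -70,  -65,  -60,  -55,  -50,  -45]))
((507.8218688964844, -87.40752410888672), (44.85136413574219, 13.93338394165039), 3.083016872406006)
```

>>> servo_tool:
  rows:
    - [0, 0, 0.005, 0, 0, 0.15, 54]
    - [0, 0, 0.01, 0, 0, 0.3, 54]
    - [0, 0, 0.01, 0, 0, 0.405, 54]
    - [0, 0, 0.01, 0, 0, 0.405, 40]
    - [0, 0, 0.01, 0, 0, 0.405, 20]
    - [0, 0, 0.01, 0, 0, 0.405, 10]
    - [0, 0, 0.01, 0, 0, 0.405, 10]
    - [0, 0, 0.01, 0, 0, 0.405, 10]
    - [0, 0, 0.01, 0, 0, 0.405, 10]

```text
t: 4.12
ee_pos: [450.0, 179.6, 32.6]
orientation: [-3.129, -0.278, -0.003]
ft_force: [0.6, -1.0, 7.8]
width: 23.7
grasp_force: 30.0
```

>>> servo_tool:
  rows:
    - [0, 0, 0, 0, 0, -0.2, 10]
    - [0, 0, 0, 0, 0, -0.45, 10]
    - [0, 0, -0.11, 0, 0.1, -0.7, 10]
    - [0, 0, -0.23, 0.02, 0.25, -0.7, 10]
    - [0, 0, -0.35, 0.05, 0.4, -0.7, 10]
    - [0, 0, -0.47, 0.07, 0.55, -0.7, 10]
    - [0, 0, -0.59, 0.07, 0.7, -0.7, 10]
    - [0, 0, -0.71, 0.07, 0.85, -0.7, 10]
    - [0, 0, -0.83, 0.07, 0.9, -0.7, 10]
    - [0, 0, -0.94, 0.07, 0.9, -0.7, 10]

```text
t: 5.38
ee_pos: [494.6, 3.8, 171.8]
orientation: [-2.198, -2.244, 0.0]
ft_force: [-0.1, -0.0, -2.0]
width: 23.8
grasp_force: 30.0
```

Run:
```python
from h import *
for n in ['wrist']:
    im,P=grab(n); save('w4',im); np.savez('w4.npz',im=im,P=P)
im,_=grab('side'); save('s4',cv2.resize(im[150:330,180:400],None,fx=3,fy=3))
o=ctrl.get_obs();R=Rn.from_rotvec(o['orientation']).as_matrix();print(o['ee_pos'],o['ft_force'],o['width'],R.round(4),np.degrees(np.arctan2(R[1,1],R[0,1])))
m=P.reshape(-1,3); m=m[~np.isnan(m).any(1)]
for y in range(-60,25,10):
    b=m[(abs(m[:,1]-y)<3)&(abs(m[:,0]-502)<15)&(m[:,2]>60)&(m[:,2]<83)]
    if len(b): print(y,len(b),b[:,0].min().round(1),b[:,0].max().round(1),np.percentile(b[:,2],95).round(1))
```

```text
[494.43641503   4.40079422 171.72388351] [ 0.19771054  0.11135099 -1.08196504] 23.84838988011135 [[-1.710e-02  9.999e-01 -2.000e-04]
 [ 9.999e-01  1.710e-02  0.000e+00]
 [ 0.000e+00 -2.000e-04 -1.000e+00]] 0.9795180099141052
-10 73 494.7 507.7 79.4
0 143 493.8 507.6 79.0
10 139 493.6 506.4 79.4
20 23 494.2 506.2 78.9
```

View pics/w4.png

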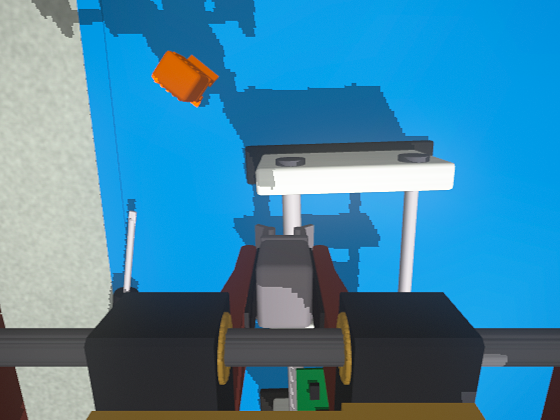

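The clip hangs upright in the fingers at pixel (285,270), just above the front rod at (290,210). I'll check the clip's centre against the TCP.

Run:
```python
from h import *
P=np.load('w4.npz')['P']
w=P[225:330,240:330].reshape(-1,3); w=w[~np.isnan(w).any(1)]
w=w[(abs(w[:,0]-495)<25)&(abs(w[:,1]-4)<25)]
print(np.percentile(w,[2,98],0))
for z in range(135,206,5):
    b=w[(abs(w[:,2]-z)<2.5)]
    if len(b)>5: print(z,len(b),b[:,0].min().round(1),b[:,0].max().round(1),b[:,1].min().round(1),b[:,1].max().round(1))
```

```text
[[477.99201271  -9.92093913 143.26883996]
 [512.32908615  17.64889443 229.30580371]]
140 6 478.6 511.2 2.9 9.7
145 306 478.2 511.3 2.6 16.8
150 128 483.5 506.5 13.1 17.1
155 39 483.3 506.1 14.3 17.0
160 40 483.3 506.7 15.9 17.4
165 224 482.9 506.6 14.1 18.0
170 163 475.7 514.0 13.3 17.9
175 330 474.0 515.3 13.6 18.0
180 362 474.5 515.6 13.2 18.0
185 388 475.1 515.3 13.3 18.0
190 426 475.6 514.7 13.3 18.1
195 540 476.2 514.2 -9.8 18.1
200 3654 476.7 513.6 -12.1 18.0
205 291 477.3 513.1 -5.8 16.4
```

>>> servo_tool:
  rows:
    - [0, 0, -0.024, -0.08, 0.02, 0, 10]
    - [0, 0, -0.024, -0.166, 0.034, 0.1, 10]
    - [0, 0, -0.024, -0.166, 0.034, 0.2, 10]
    - [0, 0, -0.024, -0.166, 0.034, 0.285, 10]
    - [0, 0, -0.024, -0.166, 0.034, 0.285, 10]
    - [0, 0, -0.024, -0.166, 0.034, 0.285, 10]
    - [0, 0, -0.024, -0.166, 0.034, 0.285, 10]

```text
t: 6.35
ee_pos: [502.5, -28.4, 115.5]
orientation: [2.162, 2.278, 0.001]
ft_force: [0.0, 0.1, 0.7]
width: 23.9
grasp_force: 30.0
```

>>> servo_tool:
  rows:
    - [0, 0, 0, 0, 0, 0.025, 10]
    - [0, 0, 0, 0, 0, 0.05, 10]
    - [0, 0, 0, 0, 0, 0.07, 10]
    - [0, 0, 0, 0, 0, 0.075, 10]
    - [0, 0, 0, 0, 0, 0.08, 10]
    - [0, 0, 0, 0, 0, 0.08, 10]

```text
t: 7.1
ee_pos: [502.3, -28.5, 98.9]
orientation: [2.162, 2.278, 0.001]
ft_force: [-0.0, 0.3, 5.1]
width: 24.3
grasp_force: 30.0
```

>>> servo_tool:
  rows:
    - [0, 0, 0, 0, 0, 0.005, 10]
    - [0, 0, 0, 0, 0, 0.01, 10]
    - [0, 0, 0, 0, 0, 0.01, 10]

```text
t: 7.48
ee_pos: [502.1, -28.5, 96.7]
orientation: [2.162, 2.279, 0.0]
ft_force: [-0.1, 0.2, 3.4]
width: 23.8
grasp_force: 30.0
```

Contact is starting with no side force. I'll keep pressing in small steps.

>>> servo_tool:
  rows:
    - [0, 0, 0, 0, 0, 0.005, 10]
    - [0, 0, 0, 0, 0, 0.01, 10]
    - [0, 0, 0, 0, 0, 0.01, 10]

```text
t: 7.85
ee_pos: [501.9, -28.5, 94.4]
orientation: [-2.162, -2.279, 0.0]
ft_force: [0.4, -0.7, -0.3]
width: 23.4
grasp_force: 30.0
```

>>> servo_tool:
  rows:
    - [0, 0, 0, 0, 0, 0.005, 10]
    - [0, 0, 0, 0, 0, 0.01, 10]
    - [0, 0, 0, 0, 0, 0.01, 10]

```text
t: 8.22
ee_pos: [501.8, -28.4, 92.4]
orientation: [-2.162, -2.279, 0.0]
ft_force: [0.6, -0.3, -1.9]
width: 23.6
grasp_force: 30.0
```

>>> servo_tool:
  rows:
    - [0, 0, 0, 0, 0, 0.005, 10]
    - [0, 0, 0, 0, 0, 0.01, 10]
    - [0, 0, 0, 0, 0, 0.01, 10]

```text
t: 8.6
ee_pos: [501.8, -28.5, 90.4]
orientation: [-2.162, -2.279, 0.0]
ft_force: [0.5, -0.3, -2.3]
width: 24.1
grasp_force: 30.0
```

>>> servo_tool:
  rows:
    - [0, 0, 0, 0, 0, 0.005, 10]
    - [0, 0, 0, 0, 0, 0.005, 10]

```text
t: 8.85
ee_pos: [501.9, -28.5, 89.7]
orientation: [-2.162, -2.279, 0.0]
ft_force: [-0.8, 0.0, 0.0]
width: 23.9
grasp_force: 30.0
```

>>> servo_tool:
  rows:
    - [0, 0, 0, 0, 0, 0.005, 10]
    - [0, 0, 0, 0, 0, 0.005, 10]

```text
t: 9.1
ee_pos: [502.0, -28.4, 89.6]
orientation: [-2.162, -2.279, -0.0]
ft_force: [-4.0, 0.4, 11.7]
width: 23.6
grasp_force: 30.0
```

>>> servo_tool:
  rows:
    - [0, 0, 0, 0, 0, 0.005, 10]
    - [0, 0, 0, 0, 0, 0.005, 10]

```text
t: 9.35
ee_pos: [502.0, -28.4, 89.5]
orientation: [2.162, 2.279, 0.0]
ft_force: [-7.8, 0.8, 24.1]
width: 23.6
grasp_force: 30.0
```

>>> servo_tool:
  rows:
    - [0, 0, 0, 0, -0.001, -0.005, 10]
    - [0, 0, 0, 0, -0.002, -0.01, 10]
    - [0, 0, 0, 0, -0.002, -0.01, 10]

```text
t: 9.72
ee_pos: [501.7, -28.5, 89.7]
orientation: [2.162, 2.279, 0.0]
ft_force: [-1.5, 1.4, 3.6]
width: 23.8
grasp_force: 30.0
```

Run:
```python
from h import *
im,P=grab('wrist'); save('w5',im)
m=P.reshape(-1,3); m=m[~np.isnan(m).any(1)]
o=ctrl.get_obs();print(o['ee_pos'],o['ft_force'],o['moment'])
for y in range(-10,21,5):
    b=m[(abs(m[:,1]-y)<2.5)&(abs(m[:,0]-501)<14)&(m[:,2]>60)&(m[:,2]<83)]
    if len(b): print(y,len(b),b[:,0].min().round(1),b[:,0].max().round(1),np.percentile(b[:,2],90).round(1))
w=m[(abs(m[:,0]-502)<25)&(abs(m[:,1]+29)<25)]
for z in range(50,126,5):
    b=w[(abs(w[:,2]-z)<2.5)]
    if len(b)>5: print(z,len(b),b[:,0].min().round(1),b[:,0].max().round(1),b[:,1].min().round(1),b[:,1].max().round(1))
t=w[(abs(w[:,0]-502)<10)&(w[:,1]<-15)&(w[:,1]>-40)]; print(np.histogram(t[:,2],range(95,140,1)))
```

```text
[501.74503001 -28.49885726  89.72552296] [-0.95523981 -0.16868846  3.59910439] [0.02168496 0.07124963 0.00021638]
-10 237 494.6 507.9 79.1
-5 249 494.4 507.9 79.0
0 257 494.2 507.9 79.0
5 257 494.0 507.5 79.1
10 272 493.2 507.2 79.1
15 281 493.0 506.8 79.2
20 59 493.6 514.1 79.1
60 150 485.0 519.0 -30.2 -14.8
65 218 485.1 518.5 -29.3 -14.8
70 71 489.9 513.0 -19.2 -15.1
75 286 490.2 512.8 -17.0 -4.0
80 405 489.7 513.4 -16.0 -4.1
85 182 489.1 514.3 -19.7 -14.1
90 261 480.9 522.0 -19.3 -14.0
95 352 480.8 522.4 -19.2 -14.0
100 376 481.0 522.2 -19.6 -14.1
105 427 480.9 522.3 -19.4 -14.1
110 472 480.9 522.3 -21.2 -14.0
115 1861 480.9 522.4 -44.7 -13.7
120 2400 479.9 523.4 -43.5 -14.9
125 420 479.2 523.9 -38.5 -15.1
(array([  15,   13,   16,   16,   13,   15,   12,   17,   14,   17,   17,
         24,   16,   15,   13,   21,   14,   17,   11,   39,   59,  239,
       1411,  886,   50,    0,    0,    0,    0,    0,    0,    0,    0,
          0,    0,    0,    0,    0,    0,    0,    0,    0,    0,    0]), array([ 95,  96,  97,  98,  99, 100, 101, 102, 103, 104, 105, 106, 107,
       108, 109, 110, 111, 112, 113, 114, 115, 116, 117, 118, 119, 120,
       121, 122, 123, 124, 125, 126, 127, 128, 129, 130, 131, 132, 133,
       134, 135, 136, 137, 138, 139]))
```

View pics/w5.png

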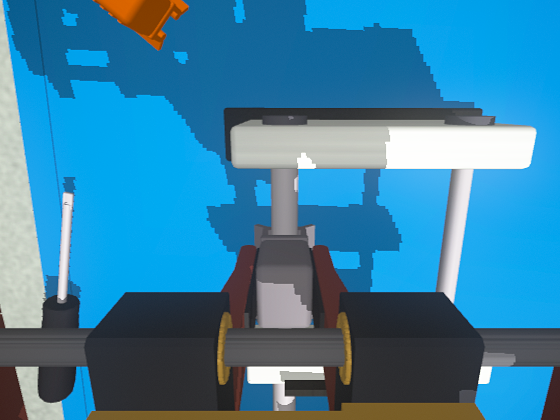

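Clip top minus rod top is about 39 mm, where fully home is 39.7 mm. x is centred to under 0.5 mm, so the clip is home. Now I slide it along tool -x, which is -y along the rod.

>>> servo_tool:
  rows:
    - [0, 0, 0, -0.01, 0, -0.002, 10]
    - [0, 0, 0, -0.025, 0, -0.002, 10]
    - [0, 0, 0, -0.04, 0, -0.002, 10]
    - [0, 0, 0, -0.055, 0, -0.002, 10]
    - [0, 0, 0, -0.07, 0, -0.002, 10]
    - [0, 0, 0, -0.085, 0, -0.002, 10]
    - [0, 0, 0, -0.1, 0, -0.002, 10]
    - [0, 0, 0, -0.115, 0, -0.002, 10]
    - [0, 0, 0, -0.13, 0, -0.002, 10]
    - [0, 0, 0, -0.145, 0, -0.002, 10]

```text
t: 11.02
ee_pos: [503.1, -57.7, 90.1]
orientation: [-2.162, -2.279, 0.0]
ft_force: [-0.2, 1.5, -3.3]
width: 23.5
grasp_force: 30.0
```

>>> servo_tool:
  rows:
    - [0, 0, 0, -0.01, 0, 0, 10]
    - [0, 0, 0, -0.02, 0, 0, 10]
    - [0, 0, 0, -0.03, 0, 0, 10]
    - [0, 0, 0, -0.04, 0, 0, 10]
    - [0, 0, 0, -0.05, 0, 0, 10]
    - [0, 0, 0, -0.06, 0, 0, 10]
    - [0, 0, 0, -0.07, 0, 0, 10]
    - [0, 0, 0, -0.08, 0, 0, 10]
    - [0, 0, 0, -0.09, 0, 0, 10]
    - [0, 0, 0, -0.1, 0, 0, 10]

```text
t: 12.28
ee_pos: [504.1, -77.5, 90.1]
orientation: [-2.162, -2.279, 0.0]
ft_force: [0.5, 4.3, -1.8]
width: 24.0
grasp_force: 30.0
```

>>> servo_tool:
  rows:
    - [0, 0, 0, -0.0075, 0, 0, 10]
    - [0, 0, 0, -0.015, 0, 0, 10]
    - [0, 0, 0, -0.0225, 0, 0, 10]
    - [0, 0, 0, -0.03, 0, 0, 10]
    - [0, 0, 0, -0.0375, 0, 0, 10]
    - [0, 0, 0, -0.045, 0, 0, 10]

```text
t: 13.02
ee_pos: [504.6, -86.5, 90.1]
orientation: [-2.162, -2.279, 0.0]
ft_force: [0.1, 3.7, -2.3]
width: 23.9
grasp_force: 30.0
```

>>> servo_tool:
  rows:
    - [0, 0, 0, -0.003, 0, 0, 10]
    - [0, 0, 0, -0.006, 0, 0, 10]

```text
t: 13.28
ee_pos: [504.6, -87.6, 90.1]
orientation: [-2.162, -2.279, 0.0]
ft_force: [-0.6, 4.0, -1.9]
width: 23.9
grasp_force: 30.0
```

>>> servo_tool:
  rows:
    - [0, 0, 0, -0.003, 0, 0, 10]
    - [0, 0, 0, -0.006, 0, 0, 10]

```text
t: 13.52
ee_pos: [504.7, -88.8, 90.1]
orientation: [-2.162, -2.279, 0.0]
ft_force: [0.3, 4.2, -3.4]
width: 23.8
grasp_force: 30.0
```

>>> servo_tool:
  rows:
    - [0, 0, 0, -0.003, 0, 0, 10]
    - [0, 0, 0, -0.006, 0, 0, 10]

```text
t: 13.78
ee_pos: [504.8, -90.0, 90.1]
orientation: [-2.162, -2.279, 0.0]
ft_force: [-1.7, 4.2, -2.3]
width: 23.7
grasp_force: 30.0
```

>>> servo_tool:
  rows:
    - [0, 0, 0, -0.004, 0, 0.001, 10]
    - [0, 0, 0, -0.008, 0, 0.001, 10]

```text
t: 14.02
ee_pos: [505.0, -91.7, 89.9]
orientation: [2.162, 2.279, 0.0]
ft_force: [-1.3, 4.5, -1.2]
width: 23.9
grasp_force: 30.0
```

>>> servo_tool:
  rows:
    - [0, 0, 0, -0.004, 0, 0, 10]
    - [0, 0, 0, -0.008, 0, 0, 10]

```text
t: 14.28
ee_pos: [505.1, -93.3, 89.9]
orientation: [2.162, 2.279, 0.0]
ft_force: [-0.6, 4.0, -2.0]
width: 24.1
grasp_force: 30.0
```

>>> servo_tool:
  rows:
    - [0, 0, 0, -0.004, 0, 0, 10]
    - [0, 0, 0, -0.008, 0, 0, 10]

```text
t: 14.52
ee_pos: [505.1, -94.8, 89.9]
orientation: [2.162, 2.279, 0.0]
ft_force: [-1.0, 3.6, -1.0]
width: 23.9
grasp_force: 30.0
```

>>> servo_tool:
  rows:
    - [0, 0, 0, -0.004, 0, 0, 10]
    - [0, 0, 0, -0.008, 0, 0, 10]

```text
t: 14.78
ee_pos: [505.2, -96.4, 89.9]
orientation: [2.162, 2.279, 0.0]
ft_force: [-0.4, 4.5, -2.2]
width: 23.9
grasp_force: 30.0
```

>>> servo_tool:
  rows:
    - [0, 0, 0, -0.004, 0, 0, 10]
    - [0, 0, 0, -0.007, 0, 0, 10]

```text
t: 15.02
ee_pos: [505.3, -97.8, 89.9]
orientation: [2.162, 2.279, 0.0]
ft_force: [-0.1, 3.4, -2.3]
width: 23.7
grasp_force: 30.0
```

>>> servo_tool:
  rows:
    - [0, 0, 0, -0.003, 0, 0, 10]
    - [0, 0, 0, -0.006, 0, 0, 10]

```text
t: 15.28
ee_pos: [505.3, -98.7, 89.9]
orientation: [-2.163, -2.278, -0.001]
ft_force: [-0.2, 6.6, -1.7]
width: 24.2
grasp_force: 30.0
```

>>> servo_tool:
  rows:
    - [0, 0, 0, -0.002, 0, 0, 10]
    - [0, 0, 0, -0.002, 0, 0, 10]

```text
t: 15.52
ee_pos: [505.3, -98.8, 89.9]
orientation: [-2.162, -2.278, -0.001]
ft_force: [-0.2, 7.8, -0.7]
width: 23.7
grasp_force: 30.0
```

>>> servo_tool:
  rows:
    - [0, 0, 0, -0.002, 0, 0, 10]
    - [0, 0, 0, -0.002, 0, 0, 10]

```text
t: 15.78
ee_pos: [505.3, -98.8, 89.9]
orientation: [-2.162, -2.278, -0.001]
ft_force: [-0.7, 10.2, 0.2]
width: 23.7
grasp_force: 30.0
```

The jaw has stopped against the board. I'll press to about 14 N and hold.

>>> servo_tool:
  rows:
    - [0, 0, 0, -0.002, 0, 0, 10]
    - [0, 0, 0, -0.004, 0, 0, 10]
    - [0, 0, 0, -0.004, 0, 0, 10]
    - [0, 0, 0, -0.004, 0, 0, 10]
    - [0, 0, 0, -0.004, 0, 0, 10]
    - [0, 0, 0, -0.004, 0, 0, 10]

```text
t: 16.52
ee_pos: [505.3, -98.9, 89.9]
orientation: [-2.162, -2.277, -0.002]
ft_force: [0.8, 13.7, 0.5]
width: 23.8
grasp_force: 30.0
```

>>> servo_tool:
  rows:
    - [0, 0, 0, 0.003, 0, 0, 10]
    - [0, 0, 0, 0.003, 0, 0, 10]
    - [0, 0, 0, 0.004, 0, 0, 45]
    - [0, 0, 0, 0.004, 0, 0, 45]
    - [0, 0, 0, 0.004, 0, 0, 45]
    - [0, 0, 0, 0.004, 0, 0, 45]
    - [0, 0, 0, 0.004, 0, 0, 45]

```text
t: 17.4
ee_pos: [505.4, -99.9, 89.9]
orientation: [2.162, 2.279, -0.0]
ft_force: [0.8, -1.0, -0.3]
width: 44.8
grasp_force: 0.0
```

>>> servo_tool:
  rows:
    - [0, 0, 0, 0, 0, -0.03, 45]
    - [0, 0, 0, 0, 0, -0.1, 45]
    - [0, 0, 0, 0, 0, -0.25, 45]
    - [0, 0, 0, 0, 0, -0.4, 45]
    - [0, 0, 0, 0.2, -0.25, -0.5, 45]
    - [0, 0, 0, 0.3, -0.5, -0.5, 45]
    - [0, 0, 0, 0.3, -0.5, -0.5, 45]

```text
t: 18.27
ee_pos: [398.4, -44.0, 190.4]
orientation: [-2.16, -2.279, 0.002]
ft_force: [0.5, -0.9, 0.4]
width: 45.1
grasp_force: 0.0
```

Run:
```python
from h import *
im,P=grab('wrist'); save('w6',im)
o=ctrl.get_obs();print(o['t'],o['ee_pos'],o['ft_force'])
m=P.reshape(-1,3); m=m[~np.isnan(m).any(1)]
t=m[(abs(m[:,0]-505)<25)&(abs(m[:,1]+100)<22)&(m[:,2]>112)&(m[:,2]<122)]
if len(t): print(len(t),cv2.minAreaRect(t[:,:2].astype(np.float32)),np.median(t[:,2]))
j=m[(m[:,2]>88)&(m[:,2]<97)&(m[:,0]>518)&(m[:,0]<600)&(m[:,1]>-135)&(m[:,1]<-105)]
if len(j): print(len(j),cv2.minAreaRect(j[:,:2].astype(np.float32)))
for y in (-75,-50,-20):
    b=m[(abs(m[:,1]-y)<2.5)&(abs(m[:,0]-503)<14)&(m[:,2]>60)&(m[:,2]<83)]
    if len(b): print(y,b[:,0].min().round(1),b[:,0].max().round(1),np.percentile(b[:,2],90).round(1))
```

```text
18.325 [401.39260068 -44.66997431 190.92762485] [ 0.89049075 -0.94561613  1.26112845]
400 ((503.8955383300781, -88.42845153808594), (24.592769622802734, 9.082578659057617), 11.176838874816895) 116.9565630401885
355 ((588.3861083984375, -116.14529418945312), (12.97728157043457, 23.02153968811035), 89.4981460571289)
-75 497.2 510.7 79.0
-50 495.8 509.4 79.0
-20 494.5 507.8 78.9
```

View pics/w6.png

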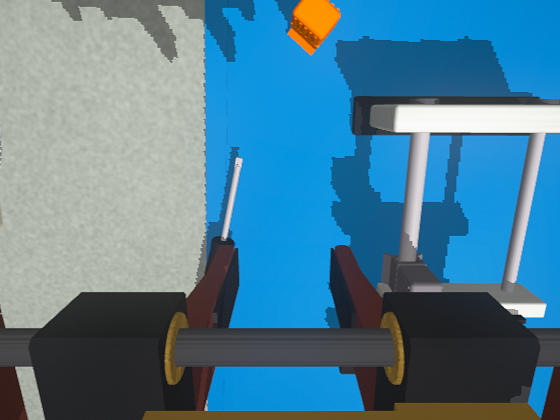

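The clip sits on the rod beside the jaw at (405,270), partly hidden by the gripper. I'll back the arm off for a clear final check.

>>> servo_tool:
  rows:
    - [0, 0, 0, -0.2, 0, -0.1, 45]
    - [0, 0, 0, -0.45, 0.05, -0.2, 45]
    - [0, 0, 0, -0.7, 0.1, -0.3, 45]
    - [0, 0, 0, -0.8, 0.1, -0.3, 45]
    - [0, 0, 0, -0.8, 0.1, -0.3, 45]

```text
t: 18.95
ee_pos: [430.6, -204.7, 249.4]
orientation: [-2.165, -2.276, 0.0]
ft_force: [-0.6, 0.2, -0.4]
width: 44.9
grasp_force: 0.0
```

Run:
```python
from h import *
im,P=grab('wrist'); save('w7',im)
m=P.reshape(-1,3); m=m[~np.isnan(m).any(1)]
t=m[(abs(m[:,0]-505)<25)&(abs(m[:,1]+100)<22)&(m[:,2]>112)&(m[:,2]<122)]
if len(t): print(len(t),cv2.minAreaRect(t[:,:2].astype(np.float32)),np.median(t[:,2]))
j=m[(m[:,2]>90)&(m[:,2]<97)&(m[:,0]>520)&(m[:,0]<600)&(m[:,1]>-128)&(m[:,1]<-105)]
if len(j): print(len(j),cv2.minAreaRect(j[:,:2].astype(np.float32)))
p=m[(m[:,2]>82)&(m[:,2]<90)&(m[:,0]>460)&(m[:,0]<560)&(m[:,1]>15)&(m[:,1]<60)]
if len(p): print(len(p),cv2.minAreaRect(p[:,:2].astype(np.float32)))
for y in (-80,-50,-20):
    b=m[(abs(m[:,1]-y)<2.5)&(abs(m[:,0]-503)<14)&(m[:,2]>60)&(m[:,2]<83)]
    if len(b): print(y,b[:,0].min().round(1),b[:,0].max().round(1),np.percentile(b[:,2],90).round(1))
```

```text
1330 ((505.6168518066406, -99.93905639648438), (25.92106819152832, 30.044958114624023), 2.815422534942627) 117.63320190008041
1219 ((560.0175170898438, -117.1846694946289), (80.42967987060547, 9.847407341003418), 2.852735996246338)
-80 497.5 511.0 79.0
-50 496.1 509.3 79.3
```

View pics/w7.png

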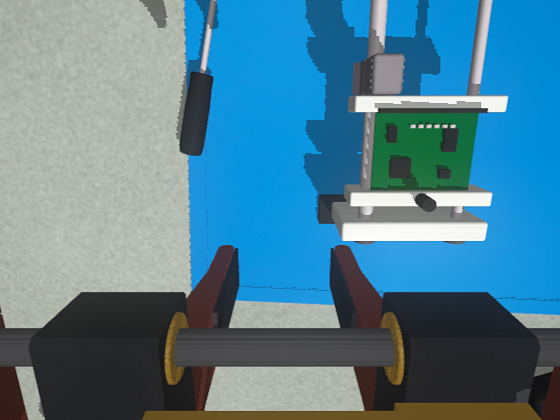

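The picture shows the jaw at (428,104) closed on the board. The clip at (386,75) is upright on the rod and against the jaw, at the rod's height and yaw. The arm is clear, so I'm handing the job in.

```bash
python3 -c "
from workcell import ctrl
print(ctrl.close_job())"
```

```text
the job is handed in; nothing more can be done
None
```

I snapped the grey open clip onto the front rod and slid it to push the jaw closed on the board. It was pressed there at about 14 N and released upright against the jaw, and the job is handed in; no verdict was returned.

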